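Hold the slicer's feed lever at the fifth click

ROBOT

A 7-joint arm with a two-finger parallel gripper is mounted at the origin on the work surface. World frame = base frame: x ahead of the robot, y to its left, z up, the work surface at z = 0. Lengths are in m, angles in rad, forces in N, time in s.
With the tool pointing down it reaches from about 0.375 to 0.925 m from the base axis. Payload 3.1 kg.
Tool frame: the origin (TCP) lies midway between the tips of the shut fingers; the grasp point (between the pads) lies 19 mm behind it; z points along the fingers, y is the direction in which the jaws open and shut (so a half turn about z gives the same grasp; the last joint's range is limited). The gripper opens to 85 mm and grips with 20 to 120 N. Pads are 22 mm wide; open, the fingers measure 114 mm over their backs; the gripper's body (76 mm by 85 mm) begins 54 mm behind the grasp point. The pads swing forward as they close: fully open they stand 13 mm farther back than shut.
Start: joints at [-1.243, 0.383, 0.044, 1.598, -0.018, 1.161, -0.05], TCP at [0.268, 0.592, 0.231] pointing down, gripper open.
Joint ranges: [-2.61, 2.61], [-0.41, 2.15], [-1.48, 1.57], [0, 2.5], [-1.57, 4.71], [0.05, 1.97], [-2.85, 2.85]. Speed limits (rad/s): [2.79, 2.79, 3.14, 3.14, 3.14, 3.14, 3.14].

INTERFACE

Orientations are given as a unit quaternion [x, y, z, w].
In Python, from bench import telemetry, snapshot, camera_model, workorder gives the robot as it stands. The module is installed in compiled form; this text tells all that it offers.
- The arm moves only by the shell command python3 -m crank 'ROWS' [FORCE]. ROWS is JSON, a list of rows, each a list of 7 numbers: the opening, from -1 (shut) to 1 (fully open), then the shift along the tool's x, y, z in mm, then the turn, a rotation vector about the tool's x, y, z in degrees. A call has 1 to 5 rows; each row is the pose to reach, as a shift and turn from the pose commanded when the call began, along the tool's axes at that moment; what a row does not reach only later rows make up. A row lasts 1/10 s, in which the tool goes at most 50 mm and 8.59 degrees, less where a joint would pass 70% of its speed; a pose out of reach is approached as far as the arm can. A call with a gripper value outside its range is refused whole. The fingers move at their own pace and stop on an object; FORCE is the grip in N (left out, the last holds). Time passes only in rows, so rows that repeat a pose let the fingers close. It gives the time, the measured TCP pose, the force and the opening at its end, in the units of the state.
- telemetry.observe(): the state, without advancing time (a new reading comes with each control period).
- snapshot(name): name is "side" or "top" or "wrist"; returns the picture (420x560x3 uint8, red, green, blue); there is no depth.
- camera_model(name): a dict with "intrinsics" (3x3 intrinsics, pixels), "k1" (the pictures are not rectified: a ray, as slopes to the right and down, at radius r is drawn at 1 + k1 r^2 times it, then the intrinsics apply), "R" (3x3) and "t" (3): a world point X has camera coordinates R X + t. Camera axes: x right, y down, z forward; pixel columns grow to the right and rows downward; lengths in m; the calibration is good to about 2 mm. A picture is of the moment at which its call begins: read the wrist's pose just before it. camera_model takes no time and is no camera call; for the wrist camera it gives the pose at the moment of the call.
- workorder.hand_in(): hands the job in, once; it reports no verdict.
The state is a dict: "time_s": time; "joint_pos": joint angles; "joint_velocities": joint speeds; "tau": joint torques, N m; "tool_pos": TCP position; "orientation": TCP orientation; "ft_force": force on the tool from outside, world axes, zero at the start; "wrist_torque": the same for the moment, N m; "grip_width": finger opening in m.
Only numpy, scipy, OpenCV 4.12 (cv2) and the standard library are available. Lean on these libraries where they do the work, as an engineer would, in place of code of your own. Each camera call takes 0.05 s, during which the arm holds its last target.

TASK

Pull the crank handle (the tool with the plain fat round grip) straight up out of the aluminium tool holder and stand it fully home in the socket at the end of the tissue slicer's feed lever. Then swing the lever by this handle counter-clockwise (seen from above) away from its stop until you have felt exactly five clicks, never a sixth, and keep it in the fifth notch: the lever is sprung and flies back if let go, so finish still gripping the upright handle in its socket and holding the lever there. Leave the other tools and the glassware where they are.

Things in the scene. Friction and masses are not known exactly. Their poses are not given: they have to be found in the camera images.
- handle_mid (a point): Middle of the crank handle: 120 mm tall, 160 g, round. Upward: steel shank 45 mm long, 14 mm wide (foot tapered to 10), steel collar 28 mm wide, 5 mm thick, plain black grip 22 mm wide, 70 mm long. This point is 60 mm above the foot, 15 mm above the collar's underside, 25 mm below the grip's middle; z up along the handle. Stands loosely in a holder hole, collar on the holder's top.
- holder: Fixed aluminium block, 60 (x) by 190 (y) by 60 mm high, origin under its centre. Three upright holes, 16.5 mm wide, 50 mm deep, along its y axis at -65, 0 and +65 mm, hold in any order the crank handle, a brush and a spatula, all with the same shank and collar, tops about 75 mm above the block. The handle must rise 45 mm to leave its hole.
- socket (a point): Centre of the mouth (top face, 105 mm above the table) of the upright through-hole in the 44 mm square block at the free end of the steel feed lever. Hole 19 mm wide, 3 mm chamfer, 40 mm deep, free space below. Fully home, the handle's collar rests on this face, the grip's middle 40 mm above it. Moves with the lever on a 100 mm radius about lever_axis.
- lever_axis (a point): Point on the lever's upright turning axis, level with the socket's mouth, 100 mm from it. The slicer, a fixed white machine with a base 65 mm high, begins 50 mm on the robot's side of this axis. The lever's hub rises to 114 mm above the table, the parts beyond the axis to 140 mm.
- feed_lever (a joint): Lever angle, rad: 0 at its stop (start), growing counter-clockwise from above, to 1.3. Notch n is at 0.16 n, the ridge before it at 0.16 (n - 0.5): a click. Fifth ridge 0.72, fifth notch 0.80, sixth ridge 0.88. A spring always drives it back to 0; notches do not latch. The push needed at the handle jumps to 7 to 9 N just past a notch and falls to 2 to 4 N on the way over the ridge into the next.
- brush_mid (a point): Bystander: middle of the brush in the holder, 118 mm tall: collar as the handle's, thin 8 mm stem, dark tuft on top.
- spatula_mid (a point): Bystander: middle of the spatula in the holder, 120 mm tall: collar as the handle's, thin 8 mm stem, flat steel blade on top, 18 mm wide.
- dish_mid (a point): Bystander: clear dish, 90 mm wide, 16 mm high, point at half height.
- jar_mid (a point): Bystander: small glass jar, 44 mm wide, 60 mm high, point at half height.
- reagent_mid (a point): Bystander: glass reagent bottle, 70 mm wide, 150 mm high, point at half height.
- beaker_mid (a point): Bystander: clear beaker, 60 mm wide, 75 mm high, point at half height.
Mind the look-alikes: they are no part of the job. Leave any orange look-alike of the part that bears handle_mid alone.

How it is judged:
By the outcome, as a careful person would: the job done as asked, in the order asked, and still so for the second after the job is handed in, while the arm keeps its last pose, push and grip.
It also fails if it takes over 61 s, if anything falls off the work surface, if the arm or the gripper's body presses on something with over 40 N, if the wrist force passes 120 N, or if a joint passes its speed limit or range.

## Working session

There is one attempt and no reset: what is moved stays moved. The work goes in short steps, Python scripts to look and compute and a shell command to move; the robot and the scene stay as the last step left them, time stands still between calls to the robot, and variables do not carry over. Pictures are saved under pics/ and viewed, and the job is handed in when it is done.

```bash
mkdir -p pics; cat > h.py <<'E'
import numpy as np,cv2,json
from bench import telemetry,snapshot,camera_model,workorder
from scipy.spatial.transform import Rotation as Rn
def snap(cam,fn):
    m=camera_model(cam); im=snapshot(cam); cv2.imwrite('pics/'+fn+'.png',im[:,:,::-1])
    json.dump({k:np.array(v).tolist() for k,v in m.items()},open('pics/'+fn+'.json','w')); return im
def mod(fn): return {k:np.array(v) for k,v in json.load(open('pics/'+fn+'.json')).items()}
def ray(m,u,v):
    K=m['intrinsics'];k1=float(m['k1'])
    d=np.array([(u-K[0,2])/K[0,0],(v-K[1,2])/K[1,1]]);s=d.copy()
    for _ in range(50): s=d/(1+k1*(s@s))
    R=m['R'];return -R.T@m['t'],R.T@np.array([s[0],s[1],1])
def atz(m,u,v,z):
    c,d=ray(m,u,v);return c+d*(z-c[2])/d[2]
def proj(m,X):
    p=m['R']@np.array(X,float)+m['t'];s=p[:2]/p[2];s=s*(1+float(m['k1'])*(s@s))
    return (m['intrinsics']@np.array([s[0],s[1],1]))[:2]
def crop(fn,x0,y0,x1,y1,f,out):
    im=cv2.imread('pics/'+fn+'.png')[y0:y1,x0:x1];cv2.imwrite('pics/'+out+'.png',cv2.resize(im,None,fx=f,fy=f,interpolation=cv2.INTER_CUBIC))
E
python3 - <<'E'
from h import *
print(telemetry.observe())
for c in ['side','top','wrist']: snap(c,c+'0'); print(c,mod(c+'0'))
E
```

```text
{'time_s': 0.0, 'joint_pos': array([-1.24278547,  0.38382753,  0.04381596,  1.59960966, -0.01789746,
        1.1612053 , -0.04992193]), 'joint_velocities': array([ 0.00011168, -0.00140402, -0.00011402, -0.00122176, -0.00106029,
       -0.00092819, -0.00022538]), 'tau': array([-2.42380165e-04, -4.33464468e+01,  1.02443486e+00, -2.49514157e+01,
        1.04653536e-02,  1.14628568e-02, -4.33304933e-06]), 'tool_pos': array([0.26808809, 0.59108271, 0.22987519]), 'orientation': array([ 2.11263794e-01,  9.77428178e-01, -1.31168211e-03, -2.12892241e-04]), 'ft_force': array([ 0.49503121,  0.58782508, -0.43145419]), 'wrist_torque': array([0.01179117, 0.04177041, 0.01350469]), 'grip_width': 0.08556176544905754}
side {'intrinsics': array([[400.93137985,   0.        , 286.9709343 ],
       [  0.        , 400.93137985, 214.87940553],
       [  0.        ,   0.        ,   1.        ]]), 'k1': array(0.02316527), 'R': array([[ 0.88449792, -0.46634396, -0.01366548],
       [-0.32281005, -0.59058967, -0.7395928 ],
       [ 0.33683394,  0.65857965, -0.67291585]]), 't': array([-0.51078067,  0.19576575,  0.96823632])}
top {'intrinsics': array([[408.09294885,   0.        , 281.38441673],
       [  0.        , 408.09294885, 203.98108337],
       [  0.        ,   0.        ,   1.        ]]), 'k1': array(0.00253276), 'R': array([[-0.02085791, -0.99977478, -0.00391585],
       [-0.99350449,  0.02116502, -0.1118073 ],
       [ 0.111865  ,  0.00155835, -0.99372219]]), 't': array([-0.06819388,  0.54309712,  1.06994374])}
wrist {'intrinsics': array([[311.27491276,   0.        , 280.34334632],
       [  0.        , 311.27491276, 205.89836583],
       [  0.        ,   0.        ,   1.        ]]), 'k1': array(-0.00203116), 'R': array([[ 0.41288586,  0.91077964, -0.0023905 ],
       [ 0.87178641, -0.39444645,  0.29051755],
       [ 0.26365454, -0.1220346 , -0.95686668]]), 't': array([-0.64765523, -0.03691509,  0.38022988])}
```

View pics/side0.png

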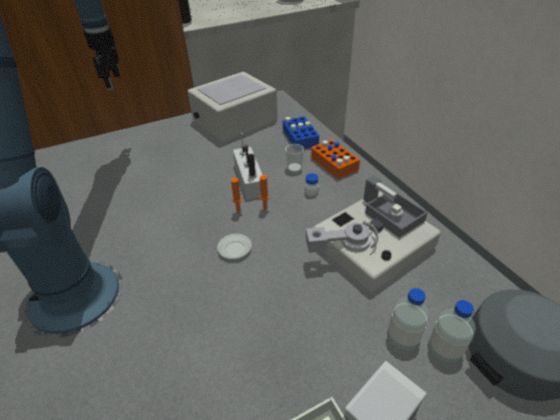

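View pics/top0.png

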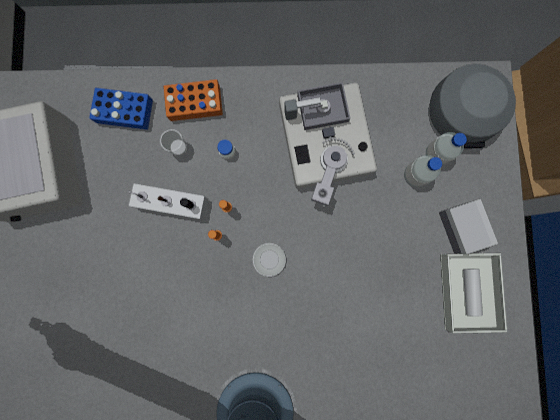

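View pics/wrist0.png

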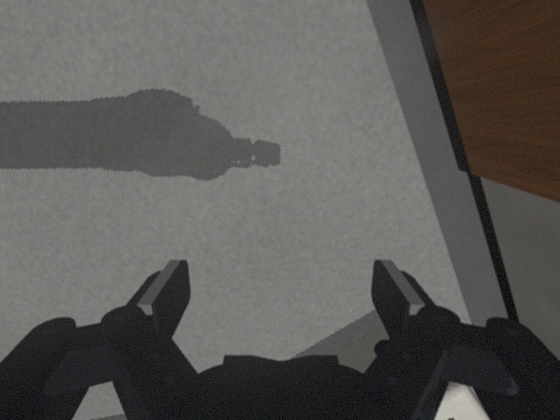

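The side picture shows the holder with three tools at about (245,165), and two orange handles at (237,190) and (264,188). In the top picture the holder is at (167,201). Its tools are at (143,195), (165,200) and (187,204), and the lever's socket is near (322,194). I'll enlarge both.

```bash
python3 - <<'E'
from h import *
a=cv2.imread('pics/top0.png')[175:250,120:245];b=cv2.imread('pics/side0.png')[135:220,220:285]
a=cv2.resize(a,None,fx=4,fy=4,interpolation=cv2.INTER_CUBIC);b=cv2.resize(b,None,fx=4.5,fy=4.5,interpolation=cv2.INTER_CUBIC)
o=np.zeros((400,800,3),np.uint8);o[:300,:500]=a;o[:382,505:797]=b[:382,:292];cv2.imwrite('pics/c1.png',o)
crop('top0',270,80,390,220,4,'c2')
E
```

```text
(no output)
```

View pics/c1.png

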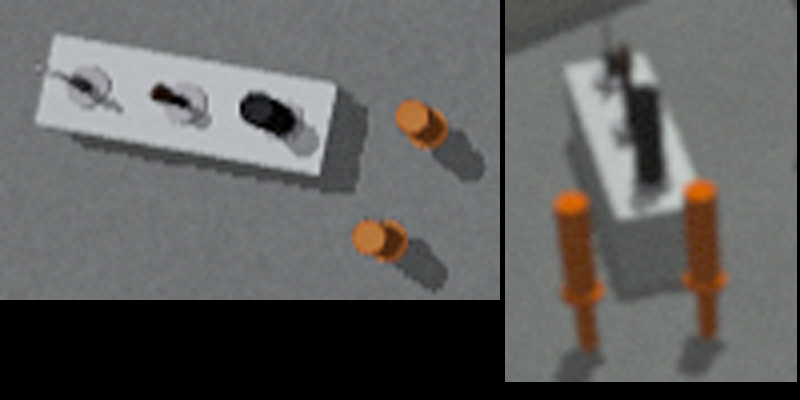

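View pics/c2.png

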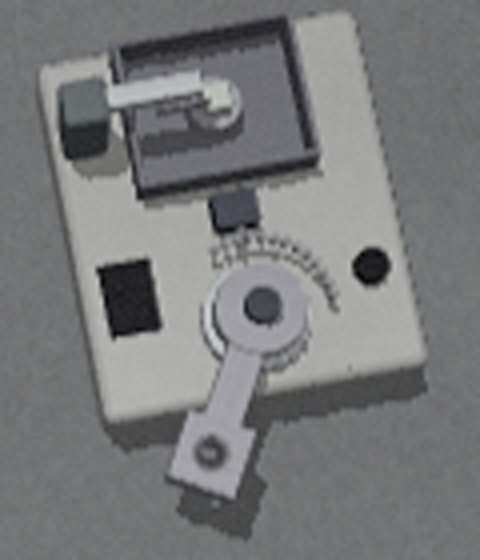

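Candidates for the crank handle:
- (142,196) in the top picture: thin stem and flat blade, so the spatula.
- (165,200): thin stem and dark tuft, so the brush.
- (186,203): plain fat black round grip, so the crank handle.
- (223,205) and (213,235): orange look-alikes, which I leave alone.

The crop confirms the black one, in the right-hand hole. Next I'll measure.

```bash
python3 - <<'E'
from h import *
m=mod('top0')
f=lambda x,y:(x/4+120-.375,y/4+175-.375)
P=[atz(m,*f(x,y),.06) for x,y in [(55,33),(335,82),(320,175),(38,125)]]
for p in P: print(p)
c=np.mean(P,0); print('c',c, [np.linalg.norm(P[i]-P[(i+1)%4]) for i in range(4)])
ax=(P[0]+P[3]-P[1]-P[2]);ax/=np.linalg.norm(ax);print(np.degrees(np.arctan2(ax[1],ax[0])),'hole',c-ax*.065)
print('griptop',atz(m,*f(258,108),.135))
g=lambda x,y:(x/4+270-.375,y/4+80-.375)
s=atz(m,*g(210,453),.105);h=atz(m,*g(262,303),.114)
print('sock',s,'hub',h,np.linalg.norm((s-h)[:2]))
ms=mod('side0');print('side grip top/bot',proj(ms,np.r_[(c-ax*.065)[:2],.135]),proj(ms,np.r_[(c-ax*.065)[:2],.065]),'sock',proj(ms,s),proj(ms,h))
for u,v,z in [(269,260,.008),(225,147,.06),(223,204,.12),(213,234,.12),(178,148,0.01)]: print(u,v,atz(m,u,v,z))
E
```

```text
[0.60260895 0.30999178 0.06      ]
[0.56601298 0.12504373 0.06      ]
[0.50489089 0.1348184  0.06      ]
[0.5417085  0.31994911 0.06      ]
c [0.55380533 0.22245075 0.06      ] [np.float64(0.18853393514676606), np.float64(0.06189874623839953), np.float64(0.1887562373311197), np.float64(0.06170909710268162)]
78.77973861500335 hole [0.54115755 0.15869314 0.06      ]
griptop [0.54060049 0.15749808 0.135     ]
sock [ 0.55908951 -0.18291788  0.105     ] hub [ 0.65256703 -0.21783781  0.114     ] 0.0997870196308358
side grip top/bot [249.75815344 155.43286399] [251.53263524 174.90472795] sock [315.04916128 233.84375071] [355.96735828 227.08734634]
269 260 [ 0.39205874 -0.04285676  0.008     ]
225 147 [0.69423737 0.06742745 0.06      ]
223 204 [0.53447609 0.06477639 0.12      ]
213 234 [0.46084367 0.08970098 0.12      ]
178 148 [0.70719763 0.20566194 0.01      ]
```

```bash
cat >> h.py <<'E'
def go(x,y,z,jaw=90.):
    s=telemetry.observe();R=Rn.from_quat(s['orientation']).as_matrix()
    d=R.T@(np.array([x,y,z])-s['tool_pos'])*1000
    j=np.radians(jaw);yt=np.array([np.cos(j),np.sin(j),0]);zt=np.array([0,0,-1.]);T=np.c_[np.cross(yt,zt),yt,zt]
    print('t',round(s['time_s'],2),'tcp',s['tool_pos'].round(4),'F',s['ft_force'].round(1),'w',round(s['grip_width'],4),'shift',d.round(1),'turn',np.degrees(Rn.from_matrix(R.T@T).as_rotvec()).round(2),'q7',s['joint_pos'][6].round(2))
E
python3 -m crank '[[0.2,-200,-130,0,0,0,-24],[0.2,-200,-130,0,0,0,-24],[0.2,-200,-130,0,0,0,-24],[0.2,-200,-130,0,0,0,-24],[0.2,-200,-130,0,0,0,-24]]' 40
python3 -c "
from h import *
go(.541,.1585,.23)"
```

```text
time_s: 0.65
tool_pos: [0.3989, 0.3871, 0.2309]
orientation: [0.005, 1.0, -0.001, 0.0]
ft_force: [0.2, 0.0, -0.3]
grip_width: 0.0511
t 0.65 tcp [0.3989 0.3871 0.2309] F [ 0.2  0.  -0.3] w 0.0511 shift [-144.4 -227.1    1.3] turn [-0.09  0.01 -0.58] q7 0.73
```

```bash
python3 -m crank '[[0.2,-144,-226,0,0,0,-0.6],[0.2,-144,-226,0,0,0,-0.6],[0.2,-144,-226,0,0,0,-0.6],[0.2,-144,-226,0,0,0,-0.6],[0.2,-144,-226,0,0,0,-0.6]]'
python3 -m crank '[[0.2,0,0,0,0,0,0]]'
python3 -c "
from h import *
go(.541,.1585,.23)
snap('wrist','w1');m=mod('w1')
for z in (.135,.065): print(proj(m,[.541,.1585,z]))
go(.541,.1585,.23)"
```

```text
time_s: 1.15
tool_pos: [0.5303, 0.1773, 0.2312]
orientation: [-0.002, 1.0, 0.0, -0.0]
ft_force: [0.6, -0.2, -0.2]
grip_width: 0.0512
time_s: 1.25
tool_pos: [0.534, 0.1686, 0.2315]
orientation: [0.006, 1.0, -0.003, 0.001]
ft_force: [0.2, -0.3, 0.2]
grip_width: 0.0513
t 1.25 tcp [0.534  0.1686 0.2315] F [ 0.2 -0.3  0.2] w 0.0513 shift [ -7.1 -10.    1.5] turn [-0.3   0.16 -0.67] q7 1.23
[269.01682853 217.27218023]
[271.73966919 194.9424925 ]
t 1.3 tcp [0.5319 0.1734 0.2312] F [-0.1  0.7  0.3] w 0.051 shift [ -9.2 -14.8   1.2] turn [-0.12  0.04 -0.39] q7 1.23
```

View pics/w1.png

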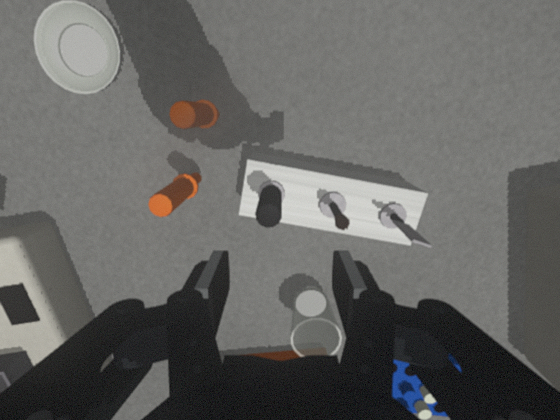

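The wrist picture has the black grip's top at (268,219) against a predicted (269,217), so the handle position holds. The last move was cut at 250 mm, so I still need the rest.

```bash
python3 -m crank '[[0.2,-9.2,-15,0,0,0,-0.4],[0.2,-9.2,-15,0,0,0,-0.4],[0.2,-9.2,-15,0,0,0,-0.4]]'
python3 -c "
from h import *
go(.541,.1585,.23)
snap('wrist','w2');m=mod('w2')
for z in (.135,.06): print(proj(m,[.541,.1585,z]))
go(.541,.1585,.23)
crop('w2',180,150,380,300,4,'c3')"
```

```text
time_s: 1.6
tool_pos: [0.5383, 0.1654, 0.231]
orientation: [-0.006, 1.0, 0.0, -0.001]
ft_force: [-1.0, 0.8, 0.2]
grip_width: 0.0514
t 1.6 tcp [0.5383 0.1654 0.231 ] F [-1.   0.8  0.2] w 0.0514 shift [-2.6 -6.9  0.9] turn [ 0.02 -0.06  0.65] q7 1.27
[272.12996354 212.64831397]
[273.9260332  190.24101819]
t 1.65 tcp [0.5381 0.1659 0.231 ] F [-0.3 -0.1 -0.7] w 0.0515 shift [-2.8 -7.5  1. ] turn [ 0.04 -0.06  0.71] q7 1.27
```

View pics/c3.png

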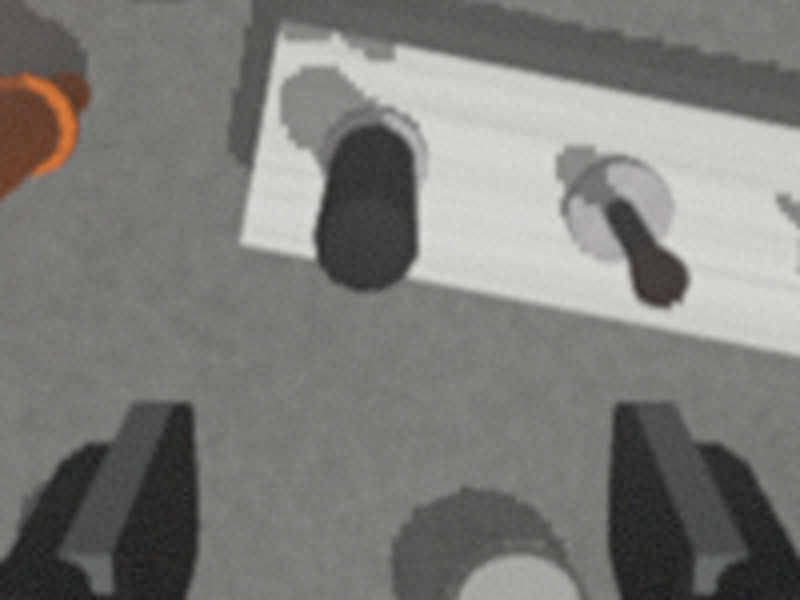

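```bash
python3 -m crank '[[0.2,-2,-5,0,0,0,0],[0.2,-2,-5,0,0,0,0],[0.2,-2,-5,0,0,0,0],[0.2,-2,-5,0,0,0,0]]'
python3 -c "
from h import *
go(.541,.1585,.23)"
python3 -m crank '[[0.2,0,0,0,0,0,0],[0.2,0,0,0,0,0,0]]'
python3 -c "
from h import *
go(.541,.1585,.23)"
```

```text
time_s: 2.05
tool_pos: [0.541, 0.1596, 0.2313]
orientation: [-0.005, 1.0, 0.0, -0.0]
ft_force: [0.1, 0.4, 0.4]
grip_width: 0.0512
t 2.05 tcp [0.541  0.1596 0.2313] F [0.1 0.4 0.4] w 0.0512 shift [-0.  -1.1  1.3] turn [ 0.01 -0.01  0.63] q7 1.28
time_s: 2.25
tool_pos: [0.5411, 0.1594, 0.2313]
orientation: [-0.005, 1.0, 0.0, -0.0]
ft_force: [0.1, 0.0, -0.4]
grip_width: 0.0511
t 2.25 tcp [0.5411 0.1594 0.2313] F [ 0.1  0.  -0.4] w 0.0511 shift [ 0.1 -0.9  1.3] turn [ 0.   -0.    0.62] q7 1.28
```

```bash
python3 -m crank '[[0.2,0,-1,50,0,0,0.6],[0.2,0,-1,100,0,0,0.6],[0.2,0,-1,130,0,0,0.6],[0.2,0,-1,150,0,0,0.6],[0.2,0,-1,150,0,0,0.6]]'
python3 -m crank '[[0.2,0,0,0,0,0,0],[0.2,0,0,0,0,0,0]]'
python3 -c "
from h import *
go(.541,.1585,.080)
snap('side','s1');crop('s1',180,80,320,220,4,'c4')"
```

```text
time_s: 2.75
tool_pos: [0.5379, 0.1573, 0.0777]
orientation: [-0.0, 1.0, -0.001, -0.004]
ft_force: [-0.3, 0.0, 0.3]
grip_width: 0.0512
time_s: 2.95
tool_pos: [0.5428, 0.1588, 0.0831]
orientation: [-0.0, 1.0, 0.001, 0.002]
ft_force: [1.1, 0.3, 1.5]
grip_width: 0.0511
t 2.95 tcp [0.5428 0.1588 0.0831] F [1.1 0.3 1.5] w 0.0511 shift [ 1.8 -0.3  3.1] turn [0.07 0.18 0.  ] q7 1.32
```

View pics/c4.png

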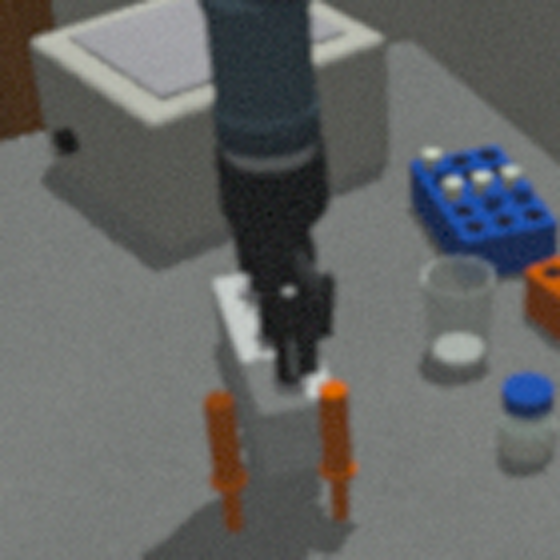

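The side picture shows the fingers around the black grip at crop (290,340), clear of the orange parts and the brush. Closing now.

```bash
python3 -m crank '[[-1,1,0,2,0,0,0],[-1,1,0,2,0,0,0],[-1,1,0,2,0,0,0],[-1,1,0,2,0,0,0],[-1,1,0,2,0,0,0]]' 80
python3 -m crank '[[-1,0,0,0,0,0,0],[-1,0,0,0,0,0,0],[-1,0,0,0,0,0,0]]' 80
python3 -c "
from h import *
go(.541,.1585,.080)"
```

```text
time_s: 3.5
tool_pos: [0.5407, 0.1585, 0.0802]
orientation: [-0.0, 1.0, 0.0, 0.001]
ft_force: [-1.2, -0.1, 4.9]
grip_width: 0.0203
time_s: 3.8
tool_pos: [0.5407, 0.1585, 0.0802]
orientation: [0.0, 1.0, 0.0, 0.0]
ft_force: [-0.4, -0.6, 5.2]
grip_width: 0.0199
t 3.8 tcp [0.5407 0.1585 0.0802] F [-0.4 -0.6  5.2] w 0.0199 shift [-0.3  0.   0.2] turn [ 0.03  0.05 -0.  ] q7 1.32
```

```bash
python3 -m crank '[[-1,0,0,-15,0,0,0],[-1,0,0,-30,0,0,0],[-1,0,0,-50,0,0,0],[-1,0,0,-70,0,0,0],[-1,0,0,-95,0,0,0]]'
python3 -m crank '[[-1,0,0,-25,0,0,0],[-1,0,0,-50,0,0,0],[-1,0,0,-50,0,0,0],[-1,0,0,-50,0,0,0],[-1,0,0,-50,0,0,0]]'
python3 -c "
from h import *
go(.541,.1585,.225)
snap('side','s2');crop('s2',180,60,320,220,3.7,'c5');snap('wrist','w3')"
```

```text
time_s: 4.3
tool_pos: [0.539, 0.1579, 0.1751]
orientation: [-0.0, 1.0, -0.0, -0.001]
ft_force: [0.4, 0.5, -0.6]
grip_width: 0.0204
time_s: 4.8
tool_pos: [0.5388, 0.1579, 0.2229]
orientation: [-0.0, 1.0, -0.001, -0.001]
ft_force: [0.0, -0.7, -1.5]
grip_width: 0.0205
t 4.8 tcp [0.5388 0.1579 0.2229] F [ 0.  -0.7 -1.5] w 0.0205 shift [-2.2  0.6 -2.1] turn [-0.06 -0.16  0.01] q7 1.27
```

View pics/c5.png

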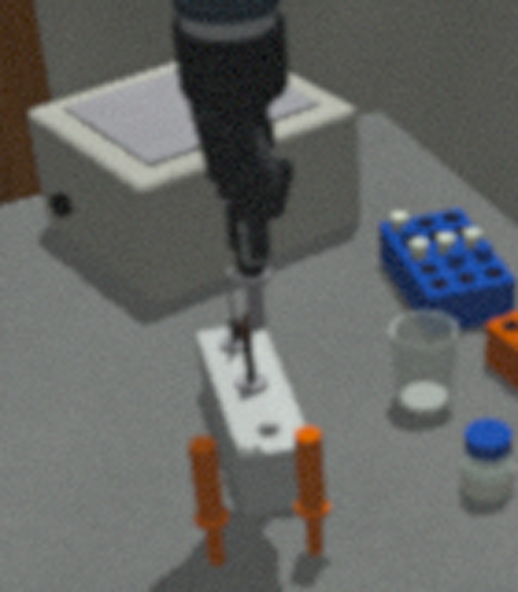

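View pics/w3.png

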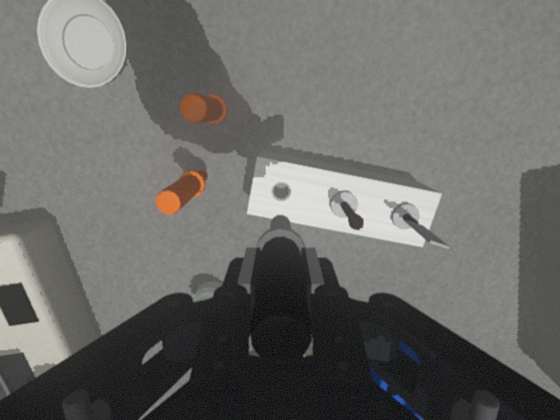

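The handle is out and upright, and its hole is empty at (281,191) in the wrist picture. The foot shows at about (280,220) and the collar at (281,240).

```bash
python3 - <<'E'
from h import *
m=mod('w3');s=telemetry.observe();R=Rn.from_quat(s['orientation']).as_matrix();p=s['tool_pos']
for n,d in [('foot',.0655),('collartop',.0155),('collarbot',.0205)]:
  X=p+R@[0,0,d]; print(n,X.round(4),proj(m,X).round(1))
crop('w3',200,180,360,300,5,'c6')
go(.559,-.183,.225)
E
```

```text
foot [0.5386 0.1578 0.157 ] [280.8 222.4]
collartop [0.5387 0.1579 0.207 ] [281. 253.]
collarbot [0.5387 0.1578 0.202 ] [280.9 249.2]
t 4.9 tcp [0.5388 0.1579 0.2225] F [ 0.7 -0.1 -1.3] w 0.0201 shift [ -20.2 -340.9   -2.1] turn [-0.08 -0.19  0.01] q7 1.27
```

View pics/c6.png

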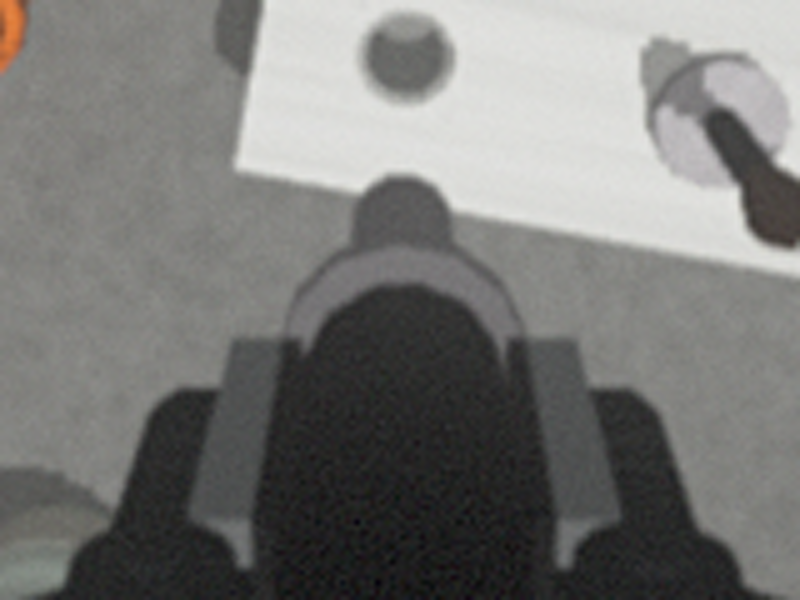

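```bash
python3 -m crank '[[-1,-4,-50,-3,0,0,0],[-1,-8,-98,-3,0,0,0],[-1,-12,-146,-3,0,0,0],[-1,-16,-194,-3,0,0,0],[-1,-20,-242,-3,0,0,0]]'
python3 -m crank '[[-1,0,-40,0,0,0,0],[-1,0,-75,0,0,0,0],[-1,0,-99,0,0,0,0],[-1,0,-99,0,0,0,0],[-1,0,-99,0,0,0,0]]'
python3 -m crank '[[-1,0,0,0,0,0,0],[-1,0,0,0,0,0,0],[-1,0,0,0,0,0,0]]'
python3 -c "
from h import *
go(.559,-.183,.225)
snap('wrist','w4');m=mod('w4');print(proj(m,[.5591,-.1829,.105]));go(.559,-.183,.225)
crop('w4',180,120,380,270,4,'c7')"
```

```text
time_s: 5.4
tool_pos: [0.5593, -0.0855, 0.2261]
orientation: [-0.0, 1.0, 0.0, -0.001]
ft_force: [0.5, -1.0, -1.0]
grip_width: 0.0204
time_s: 5.9
tool_pos: [0.5594, -0.1829, 0.2261]
orientation: [0.001, 1.0, 0.0, -0.001]
ft_force: [0.5, 1.0, -0.9]
grip_width: 0.0205
time_s: 6.2
tool_pos: [0.5605, -0.181, 0.2271]
orientation: [-0.001, 1.0, 0.0, -0.0]
ft_force: [-0.5, 0.1, 0.5]
grip_width: 0.0202
t 6.2 tcp [ 0.5605 -0.181   0.2271] F [-0.5  0.1  0.5] w 0.0202 shift [ 1.5 -2.   2.1] turn [ 0.03 -0.02  0.16] q7 1.94
[278.48217135 199.12095426]
t 6.25 tcp [ 0.5604 -0.1814  0.2272] F [ 0.  -0.1 -0.6] w 0.0202 shift [ 1.4 -1.6  2.2] turn [ 0.02 -0.01  0.13] q7 1.94
```

View pics/c7.png

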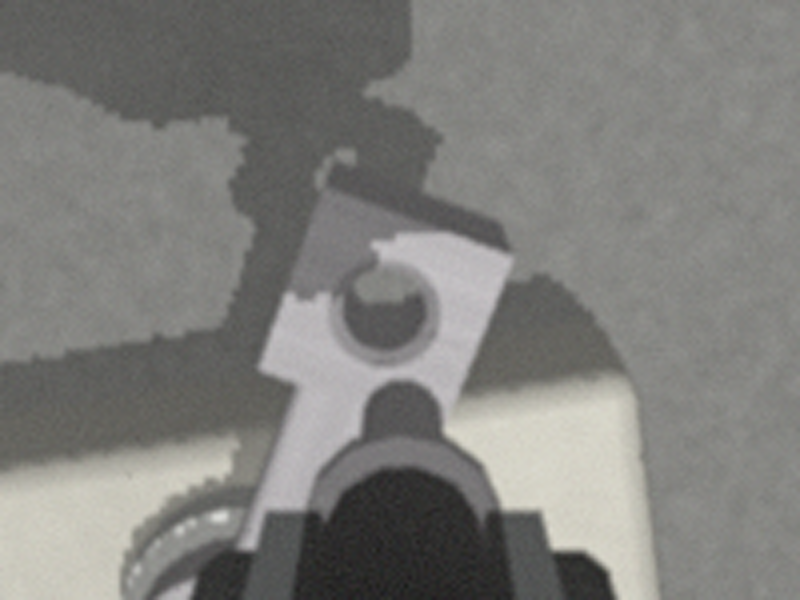

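```bash
python3 - <<'E'
from h import *
m=mod('w4');print(atz(m,276.2-.1,198,.105))
s=telemetry.observe();R=Rn.from_quat(s['orientation']).as_matrix();p=s['tool_pos']
print('foot',proj(m,p+R@[0,0,.0655]))
go(.5595,-.1840,.225)
E
```

```text
[ 0.5580781 -0.1850051  0.105    ]
foot [280.24758882 222.38674506]
t 6.25 tcp [ 0.5604 -0.1814  0.2272] F [ 0.  -0.1 -0.6] w 0.0202 shift [ 0.9 -2.6  2.2] turn [ 0.02 -0.01  0.13] q7 1.94
```

```bash
python3 -m crank '[[-1,1.5,-2.8,20,0,0,0],[-1,1.5,-2.8,40,0,0,0],[-1,1.5,-2.8,48,0,0,0],[-1,1.5,-2.8,48,0,0,0],[-1,1.5,-2.8,48,0,0,0]]'
python3 -c "
from h import *
go(.5585,-.1842,.1255)
snap('wrist','w5');go(.5585,-.1842,.1255)
crop('w5',200,150,360,270,5,'c8');snap('side','s5');crop('s5',270,160,390,260,5,'c9')"
```

```text
time_s: 6.75
tool_pos: [0.5592, -0.1854, 0.1799]
orientation: [-0.0, 1.0, -0.0, 0.0]
ft_force: [0.2, -0.8, -0.9]
grip_width: 0.0202
t 6.75 tcp [ 0.5592 -0.1854  0.1799] F [ 0.2 -0.8 -0.9] w 0.0202 shift [ 0.7  1.2 54.4] turn [-0.01  0.05  0.03] q7 1.97
t 6.8 tcp [ 0.5595 -0.1857  0.1803] F [ 0.5  0.2 -1.3] w 0.0202 shift [ 1.1  1.5 54.8] turn [-0.03  0.11  0.02] q7 1.97
```

View pics/c8.png

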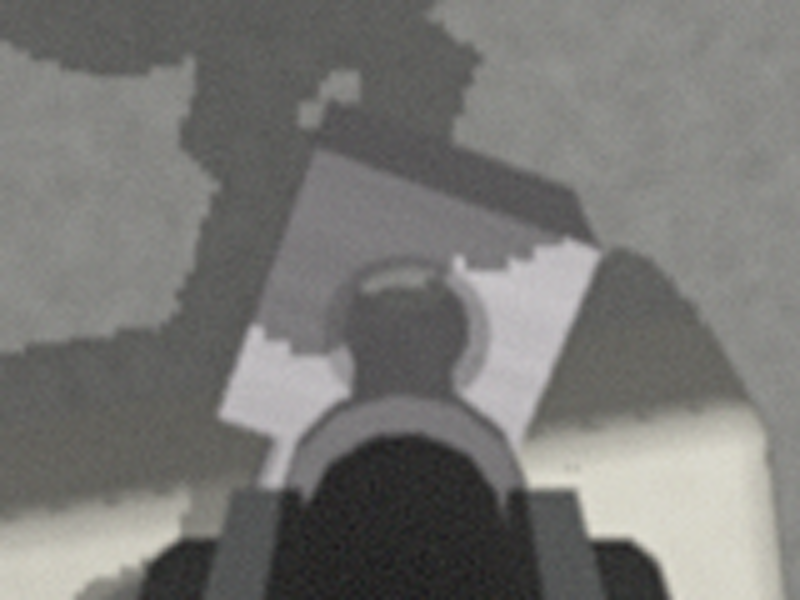

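View pics/c9.png

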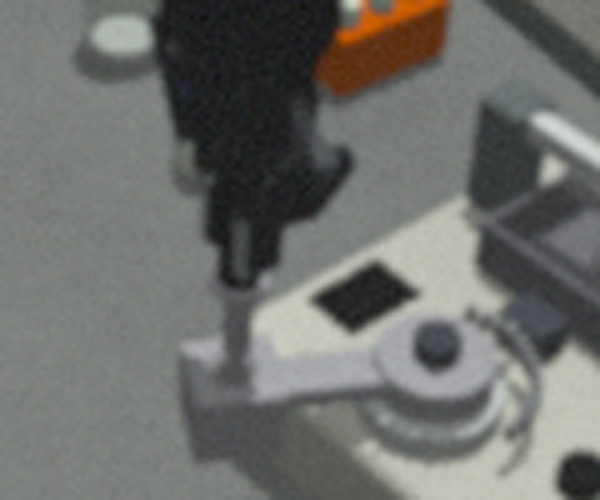

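The wrist crop puts the foot at x≈409 over the socket mouth centred at about (408,341), so they line up. Lowering now.

```bash
python3 -m crank '[[-1,0.5,0.5,10,0,0,0],[-1,0.5,0.5,20,0,0,0],[-1,0.5,0.5,30,0,0,0],[-1,0.5,0.5,38,0,0,0],[-1,0.5,0.5,44,0,0,0]]'
python3 -m crank '[[-1,0,0,0,0,0,0]]'
python3 -c "
from h import *
go(.5585,-.1842,.1255)"
```

```text
time_s: 7.35
tool_pos: [0.5574, -0.1848, 0.1338]
orientation: [-0.0, 1.0, 0.0, -0.001]
ft_force: [0.5, 0.0, -2.0]
grip_width: 0.0206
time_s: 7.45
tool_pos: [0.5571, -0.1847, 0.1337]
orientation: [-0.0, 1.0, 0.0, -0.001]
ft_force: [-0.3, -0.7, -0.3]
grip_width: 0.0203
t 7.45 tcp [ 0.5571 -0.1847  0.1337] F [-0.3 -0.7 -0.3] w 0.0203 shift [-1.4  0.5  8.2] turn [ 0.02 -0.16  0.  ] q7 1.99
```

```bash
python3 -m crank '[[-1,-1,0,4,0,0,0],[-1,-1,0,7,0,0,0],[-1,-1,0,8,0,0,0],[-1,-1,0,9,0,0,0]]'
python3 -m crank '[[-1,0,0,0,0,0,0],[-1,0,0,0,0,0,0]]'
python3 -c "
from h import *
go(.5585,-.1842,.1255)"
```

```text
time_s: 7.85
tool_pos: [0.5593, -0.1851, 0.1263]
orientation: [-0.0, 1.0, -0.0, 0.0]
ft_force: [0.0, 0.2, -1.2]
grip_width: 0.0204
time_s: 8.05
tool_pos: [0.5593, -0.1851, 0.1264]
orientation: [-0.0, 1.0, -0.0, 0.0]
ft_force: [0.1, 0.4, -0.5]
grip_width: 0.0199
t 8.05 tcp [ 0.5593 -0.1851  0.1264] F [ 0.1  0.4 -0.5] w 0.0199 shift [0.8 0.9 0.9] turn [-0.    0.02  0.01] q7 2.0
```

```bash
python3 -m crank '[[-1,0.5,0.5,1,0,0,0],[-1,0.5,0.5,2,0,0,0],[-1,0.5,0.5,2,0,0,0],[-1,0.5,0.5,2,0,0,0]]'
python3 -c "
from h import *
go(.5585,-.1842,.1255)"
python3 -m crank '[[-1,0,0,1,0,0,0],[-1,0,0,1,0,0,0],[-1,0,0,1,0,0,0],[-1,0,0,1,0,0,0]]'
python3 -c "
from h import *
go(.5585,-.1842,.1255);snap('side','s6');crop('s6',280,180,360,250,7,'c10')
snap('wrist','w6')"
```

```text
time_s: 8.45
tool_pos: [0.5589, -0.1846, 0.1252]
orientation: [-0.0, 1.0, 0.0, 0.0]
ft_force: [-1.5, 0.5, 5.9]
grip_width: 0.0203
t 8.45 tcp [ 0.5589 -0.1846  0.1252] F [-1.5  0.5  5.9] w 0.0203 shift [ 0.4  0.4 -0.3] turn [0.02 0.03 0.  ] q7 2.0
time_s: 8.85
tool_pos: [0.5589, -0.1846, 0.1251]
orientation: [0.0, 1.0, 0.0, 0.0]
ft_force: [-4.0, 1.4, 10.9]
grip_width: 0.0204
t 8.85 tcp [ 0.5589 -0.1846  0.1251] F [-4.   1.4 10.9] w 0.0204 shift [ 0.4  0.4 -0.4] turn [ 0.05  0.03 -0.  ] q7 2.0
```

View pics/c10.png

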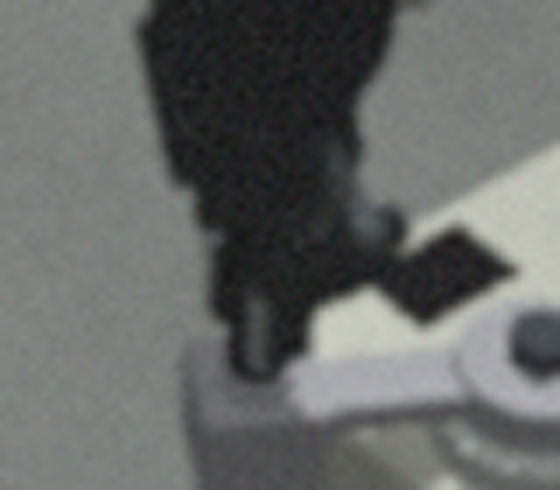

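The collar has landed: force rises at TCP z 0.125, as expected, and the side crop shows the collar on the lever block. Now the arc waypoints.

```bash
python3 - <<'E'
from h import *
t0=np.radians(159.9)
p0=np.array([np.cos(t0),np.sin(t0)])*100
prev=p0
for th in np.arange(0.04,1.0,.04):
  p=100*np.array([np.cos(t0+th),np.sin(t0+th)]);d=p-prev;e=p-p0
  print(round(th,2),'cum tool xy',(-e[0]).round(1),e[1].round(1),' inc',(-d[0]).round(2),d[1].round(2));prev=p
E
python3 -m crank '[[-1,0,0,-0.7,0,0,0],[-1,0,0,-0.7,0,0,0]]' 100
python3 -m crank '[[-1,1.3,-3.8,0,0,0,0],[-1,1.3,-3.8,0,0,0,0]]'
python3 -m crank '[[-1,1.2,-3.8,0,0,0,0],[-1,1.2,-3.8,0,0,0,0]]'
python3 -c "
from h import *
go(.5589,-.1846,.1255)"
```

```text
0.04 cum tool xy 1.3 -3.8  inc 1.3 -3.78
0.08 cum tool xy 2.4 -7.6  inc 1.15 -3.83
0.12 cum tool xy 3.4 -11.5  inc 0.99 -3.87
0.16 cum tool xy 4.3 -15.4  inc 0.84 -3.91
0.2 cum tool xy 5.0 -19.3  inc 0.68 -3.94
0.24 cum tool xy 5.5 -23.3  inc 0.52 -3.97
0.28 cum tool xy 5.8 -27.3  inc 0.36 -3.98
0.32 cum tool xy 6.0 -31.3  inc 0.2 -3.99
0.36 cum tool xy 6.1 -35.3  inc 0.04 -4.0
0.4 cum tool xy 6.0 -39.3  inc -0.12 -4.0
0.44 cum tool xy 5.7 -43.3  inc -0.28 -3.99
0.48 cum tool xy 5.3 -47.2  inc -0.44 -3.98
0.52 cum tool xy 4.7 -51.2  inc -0.59 -3.96
0.56 cum tool xy 3.9 -55.1  inc -0.75 -3.93
0.6 cum tool xy 3.0 -59.0  inc -0.91 -3.9
0.64 cum tool xy 1.9 -62.9  inc -1.06 -3.86
0.68 cum tool xy 0.7 -66.7  inc -1.22 -3.81
0.72 cum tool xy -0.6 -70.5  inc -1.37 -3.76
0.76 cum tool xy -2.2 -74.2  inc -1.52 -3.7
0.8 cum tool xy -3.8 -77.8  inc -1.66 -3.64
0.84 cum tool xy -5.6 -81.4  inc -1.81 -3.57
0.88 cum tool xy -7.6 -84.8  inc -1.95 -3.49
0.92 cum tool xy -9.7 -88.3  inc -2.09 -3.41
0.96 cum tool xy -11.9 -91.6  inc -2.22 -3.33
time_s: 9.15
tool_pos: [0.5589, -0.1846, 0.1252]
orientation: [0.0, 1.0, 0.0, 0.0]
ft_force: [-3.0, 1.5, 6.6]
grip_width: 0.0199
time_s: 9.35
tool_pos: [0.5588, -0.1872, 0.1252]
orientation: [-0.0, 1.0, 0.001, 0.001]
ft_force: [-0.8, 1.3, 5.5]
grip_width: 0.0199
time_s: 9.55
tool_pos: [0.5585, -0.1885, 0.1252]
orientation: [-0.001, 1.0, 0.002, 0.002]
ft_force: [0.3, 5.4, 4.9]
grip_width: 0.0204
t 9.55 tcp [ 0.5585 -0.1885  0.1252] F [0.3 5.4 4.9] w 0.0204 shift [-0.4  3.9 -0.2] turn [0.28 0.2  0.11] q7 2.01
```

```bash
cat > st.py <<'E'
from h import *
s=telemetry.observe();A=np.array([.6523,-.2185]);t=s['tool_pos'];d=t[:2]-A
th=np.arctan2(d[1],d[0])%(2*np.pi)-np.radians(159.9)
tg=np.array([-d[1],d[0]])/np.linalg.norm(d);rr=d/np.linalg.norm(d);F=s['ft_force']
tilt=np.degrees(np.arccos(-Rn.from_quat(s['orientation']).as_matrix()[2,2]))
print('t %.2f th %.3f r %.1f z %.4f push %.1f rad %.1f Fz %.1f tilt %.2f w %.4f'%(s['time_s'],th,np.linalg.norm(d)*1e3,t[2],-F[:2]@tg,F[:2]@rr,F[2],tilt,s['grip_width']))
E
python3 -m crank '[[-1,0.5,-2,0,0,0,0]]' >/dev/null; python3 st.py
python3 -m crank '[[-1,0.5,-2,0,0,0,0]]'>/dev/null; python3 st.py
python3 -m crank '[[-1,0.5,-2,0,0,0,0]]'>/dev/null; python3 st.py
python3 -m crank '[[-1,0.5,-2,0,0,0,0]]'>/dev/null; python3 st.py
```

```text
t 9.65 th 0.047 r 98.4 z 0.1253 push 7.7 rad 2.0 Fz 7.0 tilt 0.43 w 0.0198
t 9.75 th 0.052 r 98.4 z 0.1253 push 9.6 rad 2.2 Fz 6.9 tilt 0.54 w 0.0201
t 9.85 th 0.058 r 98.3 z 0.1253 push 11.1 rad 2.9 Fz 7.8 tilt 0.63 w 0.0200
t 9.95 th 0.075 r 98.2 z 0.1253 push 9.5 rad 2.3 Fz 6.5 tilt 0.64 w 0.0196
```

```bash

python3 -m crank '[[-1,0.3,-2,0,0,0,0]]' >/dev/null; python3 st.py
python3 -m crank '[[-1,0.3,-2,0,0,0,0]]'>/dev/null; python3 st.py
python3 -m crank '[[-1,0.3,-2,0,0,0,0]]'>/dev/null; python3 st.py
python3 -m crank '[[-1,0.3,-2,0,0,0,0]]'>/dev/null; python3 st.py
python3 -m crank '[[-1,0.3,-2,0,0,0,0]]'>/dev/null; python3 st.py
python3 -m crank '[[-1,0.3,-2,0,0,0,0]]'>/dev/null; python3 st.py
```

```text
t 10.05 th 0.110 r 98.1 z 0.1253 push 7.7 rad 1.9 Fz 6.8 tilt 0.52 w 0.0198
t 10.15 th 0.148 r 98.0 z 0.1252 push 5.5 rad 1.7 Fz 6.9 tilt 0.40 w 0.0200
t 10.25 th 0.184 r 97.8 z 0.1252 push 3.9 rad 0.8 Fz 5.4 tilt 0.32 w 0.0201
t 10.35 th 0.199 r 97.8 z 0.1253 push 7.2 rad 1.4 Fz 7.4 tilt 0.38 w 0.0201
t 10.45 th 0.204 r 97.8 z 0.1252 push 9.8 rad 1.0 Fz 6.9 tilt 0.49 w 0.0199
t 10.55 th 0.209 r 97.7 z 0.1253 push 10.8 rad 1.5 Fz 7.9 tilt 0.59 w 0.0202
```

First click: the push fell to 3.9 N, then rose sharply at th 0.20. True angle is therefore about reading − 0.035.

```bash

python3 -m crank '[[-1,0,-2,0,0,0,0]]' >/dev/null; python3 st.py
python3 -m crank '[[-1,0,-2,0,0,0,0]]'>/dev/null; python3 st.py
python3 -m crank '[[-1,0,-2,0,0,0,0]]'>/dev/null; python3 st.py
python3 -m crank '[[-1,0,-2,0,0,0,0]]'>/dev/null; python3 st.py
python3 -m crank '[[-1,0,-2,0,0,0,0]]'>/dev/null; python3 st.py
python3 -m crank '[[-1,0,-2,0,0,0,0]]'>/dev/null; python3 st.py
python3 -m crank '[[-1,0,-2,0,0,0,0]]'>/dev/null; python3 st.py
python3 -m crank '[[-1,0,-2,0,0,0,0]]'>/dev/null; python3 st.py
```

```text
t 10.65 th 0.217 r 97.7 z 0.1253 push 11.7 rad 2.9 Fz 10.0 tilt 0.67 w 0.0198
t 10.75 th 0.241 r 97.6 z 0.1253 push 9.8 rad 1.8 Fz 9.0 tilt 0.62 w 0.0197
t 10.85 th 0.278 r 97.7 z 0.1253 push 6.1 rad 1.4 Fz 7.8 tilt 0.49 w 0.0200
t 10.95 th 0.316 r 97.8 z 0.1252 push 5.7 rad 0.8 Fz 7.6 tilt 0.37 w 0.0200
t 11.05 th 0.349 r 97.9 z 0.1252 push 5.0 rad 0.3 Fz 7.1 tilt 0.30 w 0.0196
t 11.15 th 0.359 r 97.9 z 0.1252 push 7.9 rad 0.6 Fz 8.4 tilt 0.40 w 0.0198
t 11.25 th 0.364 r 97.8 z 0.1252 push 10.0 rad 1.8 Fz 10.5 tilt 0.52 w 0.0201
t 11.35 th 0.371 r 97.8 z 0.1252 push 11.3 rad 1.6 Fz 11.7 tilt 0.63 w 0.0200
```

Second click, with the rise at th 0.355. I'm easing the downward press a little.

```bash

python3 -m crank '[[-1,-0.1,-2,-0.3,0,0,0]]' >/dev/null; python3 st.py
python3 -m crank '[[-1,-0.1,-2,0,0,0,0]]'>/dev/null; python3 st.py
python3 -m crank '[[-1,-0.1,-2,0,0,0,0]]'>/dev/null; python3 st.py
python3 -m crank '[[-1,-0.2,-2,0,0,0,0]]'>/dev/null; python3 st.py
python3 -m crank '[[-1,-0.2,-2,0,0,0,0]]'>/dev/null; python3 st.py
python3 -m crank '[[-1,-0.2,-2,0,0,0,0]]'>/dev/null; python3 st.py
python3 -m crank '[[-1,-0.2,-2,0,0,0,0]]'>/dev/null; python3 st.py
python3 -m crank '[[-1,-0.2,-2,0,0,0,0]]'>/dev/null; python3 st.py
```

```text
t 11.45 th 0.381 r 97.8 z 0.1253 push 11.7 rad 1.8 Fz 8.8 tilt 0.69 w 0.0200
t 11.55 th 0.410 r 97.9 z 0.1253 push 8.8 rad 1.2 Fz 8.6 tilt 0.61 w 0.0201
t 11.65 th 0.447 r 98.0 z 0.1252 push 6.1 rad 0.2 Fz 5.8 tilt 0.46 w 0.0200
t 11.75 th 0.481 r 98.2 z 0.1252 push 5.2 rad -1.0 Fz 5.2 tilt 0.36 w 0.0200
t 11.85 th 0.511 r 98.3 z 0.1253 push 5.5 rad -0.9 Fz 6.4 tilt 0.31 w 0.0202
t 11.95 th 0.520 r 98.3 z 0.1252 push 8.3 rad 0.6 Fz 8.5 tilt 0.41 w 0.0197
t 12.05 th 0.526 r 98.3 z 0.1252 push 10.4 rad -0.5 Fz 9.0 tilt 0.53 w 0.0199
t 12.15 th 0.533 r 98.3 z 0.1253 push 12.1 rad -0.3 Fz 11.0 tilt 0.65 w 0.0203
```

Third click, with the rise at th 0.516. On to the fourth.

```bash

python3 -m crank '[[-1,-0.4,-2,-0.3,0,0,0]]' >/dev/null; python3 st.py
python3 -m crank '[[-1,-0.4,-2,0,0,0,0]]'>/dev/null; python3 st.py
python3 -m crank '[[-1,-0.4,-2,0,0,0,0]]'>/dev/null; python3 st.py
python3 -m crank '[[-1,-0.4,-2,0,0,0,0]]'>/dev/null; python3 st.py
python3 -m crank '[[-1,-0.5,-2,0,0,0,0]]'>/dev/null; python3 st.py
python3 -m crank '[[-1,-0.5,-2,0,0,0,0]]'>/dev/null; python3 st.py
python3 -m crank '[[-1,-0.5,-2,0,0,0,0]]'>/dev/null; python3 st.py
```

```text
t 12.25 th 0.545 r 98.2 z 0.1253 push 11.0 rad 1.0 Fz 8.2 tilt 0.71 w 0.0201
t 12.35 th 0.575 r 98.4 z 0.1253 push 9.7 rad -0.3 Fz 8.0 tilt 0.61 w 0.0198
t 12.45 th 0.610 r 98.6 z 0.1253 push 6.3 rad -1.3 Fz 5.5 tilt 0.47 w 0.0200
t 12.55 th 0.642 r 98.8 z 0.1253 push 5.1 rad -2.4 Fz 4.8 tilt 0.40 w 0.0203
t 12.65 th 0.670 r 99.1 z 0.1253 push 4.7 rad -2.5 Fz 3.8 tilt 0.35 w 0.0204
t 12.75 th 0.683 r 99.1 z 0.1253 push 8.8 rad -2.1 Fz 7.4 tilt 0.42 w 0.0202
t 12.85 th 0.689 r 99.1 z 0.1253 push 9.8 rad -1.0 Fz 8.1 tilt 0.55 w 0.0199
```

```bash
python3 -c "
from h import *
snap('side','s7');crop('s7',260,150,400,260,5,'c11')
snap('top','t7');crop('t7',270,80,390,220,4,'c12')"
```

```text
(no output)
```

View pics/c11.png

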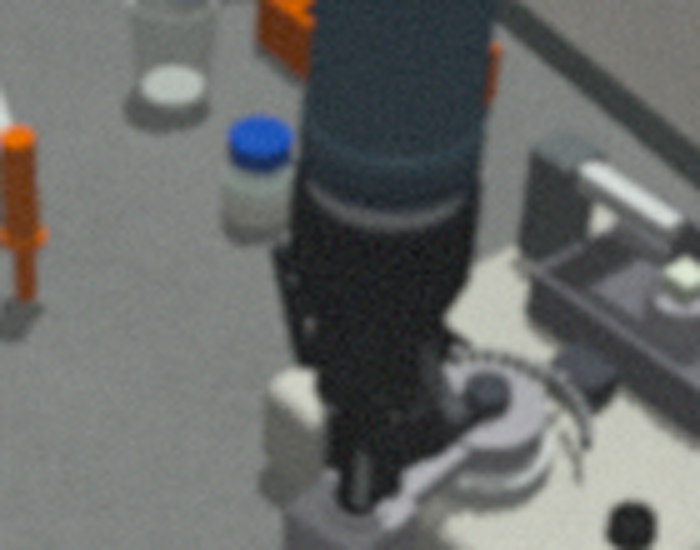

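View pics/c12.png

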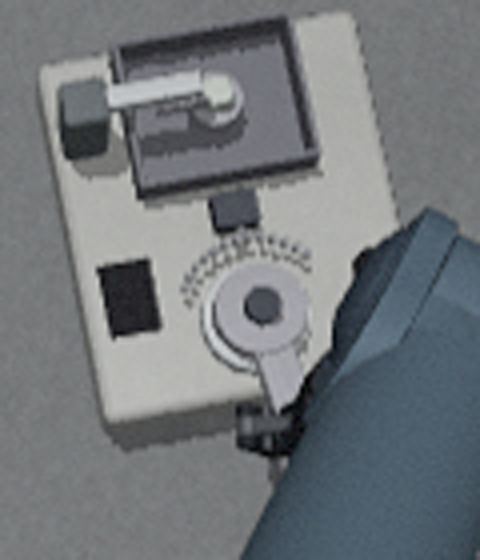

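Fourth click, with the rise at th 0.678. The pictures show the handle home and the lever swung to about that angle. Now the fifth, in finer steps.

```bash

python3 -m crank '[[-1,-0.7,-1.9,0,0,0,0]]' >/dev/null; python3 st.py
python3 -m crank '[[-1,-0.7,-1.9,0,0,0,0]]'>/dev/null; python3 st.py
python3 -m crank '[[-1,-0.3,-1,0,0,0,0]]'>/dev/null; python3 st.py
python3 -m crank '[[-1,-0.3,-1,0,0,0,0]]'>/dev/null; python3 st.py
python3 -m crank '[[-1,-0.4,-1,0,0,0,0]]'>/dev/null; python3 st.py
python3 -m crank '[[-1,-0.4,-1,0,0,0,0]]'>/dev/null; python3 st.py
```

```text
t 13.05 th 0.696 r 99.1 z 0.1253 push 12.0 rad -0.8 Fz 10.2 tilt 0.67 w 0.0200
t 13.15 th 0.711 r 99.0 z 0.1253 push 10.6 rad -0.4 Fz 8.6 tilt 0.72 w 0.0200
t 13.25 th 0.732 r 99.1 z 0.1253 push 9.0 rad -2.4 Fz 8.2 tilt 0.60 w 0.0200
t 13.35 th 0.751 r 99.2 z 0.1253 push 8.0 rad -2.4 Fz 7.5 tilt 0.53 w 0.0201
t 13.45 th 0.767 r 99.2 z 0.1253 push 7.3 rad -2.0 Fz 5.9 tilt 0.49 w 0.0201
t 13.55 th 0.782 r 99.4 z 0.1253 push 6.8 rad -2.7 Fz 5.7 tilt 0.45 w 0.0197
```

```bash

python3 -m crank '[[-1,-0.4,-1,0,0,0,0]]'>/dev/null; python3 st.py
python3 -m crank '[[-1,-0.4,-1,0,0,0,0]]'>/dev/null; python3 st.py
python3 -m crank '[[-1,-0.4,-1,0,0,0,0]]'>/dev/null; python3 st.py
python3 -m crank '[[-1,-0.4,-1,0,0,0,0]]'>/dev/null; python3 st.py
python3 -m crank '[[-1,0,0,0,0,0,0]]'>/dev/null; python3 st.py
python3 -m crank '[[-1,0,0,0,0,0,0]]'>/dev/null; python3 st.py
```

```text
t 13.65 th 0.796 r 99.4 z 0.1253 push 5.5 rad -2.8 Fz 5.8 tilt 0.43 w 0.0198
t 13.75 th 0.809 r 99.6 z 0.1253 push 6.1 rad -3.1 Fz 5.3 tilt 0.41 w 0.0198
t 13.85 th 0.823 r 99.8 z 0.1253 push 4.7 rad -2.9 Fz 4.5 tilt 0.39 w 0.0200
t 13.95 th 0.835 r 100.0 z 0.1253 push 6.1 rad -3.5 Fz 5.5 tilt 0.38 w 0.0201
t 14.05 th 0.836 r 100.0 z 0.1253 push 5.9 rad -3.4 Fz 5.0 tilt 0.38 w 0.0201
t 14.15 th 0.836 r 100.0 z 0.1253 push 5.4 rad -3.7 Fz 5.8 tilt 0.37 w 0.0202
```

```bash

python3 -m crank '[[-1,-0.2,-0.6,0,0,0,0]]'>/dev/null; python3 st.py
python3 -m crank '[[-1,0,0,0,0,0,0],[-1,0,0,0,0,0,0],[-1,0,0,0,0,0,0],[-1,0,0,0,0,0,0],[-1,0,0,0,0,0,0]]'>/dev/null; python3 st.py
python3 -m crank '[[-1,0,0,0,0,0,0],[-1,0,0,0,0,0,0],[-1,0,0,0,0,0,0],[-1,0,0,0,0,0,0],[-1,0,0,0,0,0,0]]'>/dev/null; python3 st.py
python3 -c "
from h import *
snap('top','t8');snap('wrist','w8');snap('side','s8')
a=cv2.imread('pics/w8.png')[130:330,160:400];b=cv2.imread('pics/t8.png')[80:220,270:390];c=cv2.imread('pics/s8.png')[170:270,280:400]
o=np.zeros((600,800,3),np.uint8)
a=cv2.resize(a,(480,400));b=cv2.resize(b,(310,362));c=cv2.resize(c,(310,230))
o[:400,:480]=a;o[:362,488:798]=b;o[366:596,488:798]=c;cv2.imwrite('pics/f.png',o)"; python3 st.py
```

```text
t 14.25 th 0.838 r 100.0 z 0.1253 push 6.4 rad -3.1 Fz 6.1 tilt 0.40 w 0.0203
t 14.75 th 0.838 r 100.0 z 0.1253 push 5.8 rad -3.4 Fz 5.3 tilt 0.40 w 0.0199
t 15.25 th 0.838 r 100.0 z 0.1253 push 4.9 rad -4.1 Fz 5.2 tilt 0.40 w 0.0198
t 15.40 th 0.838 r 100.1 z 0.1253 push 5.9 rad -4.0 Fz 5.4 tilt 0.40 w 0.0197
```

View pics/f.png

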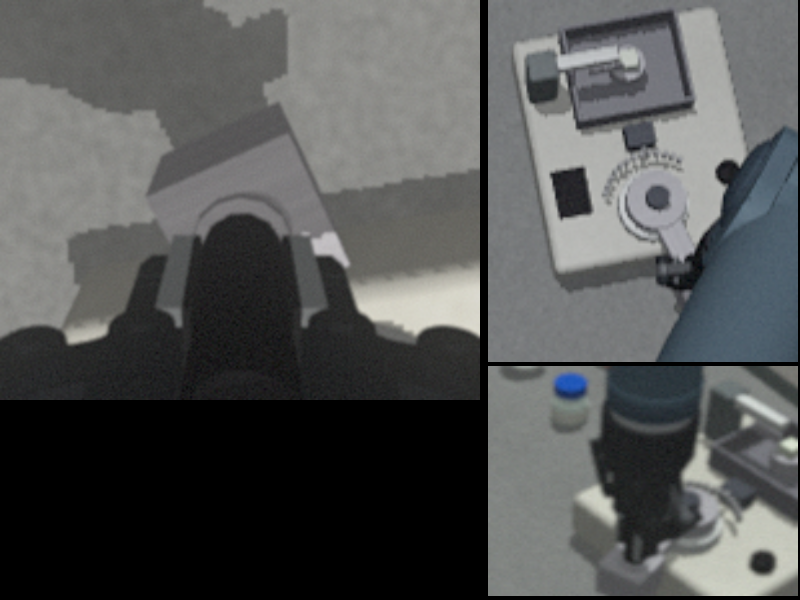

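The wrist crop shows the collar flush on the block at (245,205). The block's front edge, from (150,197) to (290,133), has turned about 45° from its start, or about 0.79 rad, which fits the fifth notch at 0.80. The hold is steady, so I'm handing in.

```bash
python3 -c "
from h import *
print(workorder.hand_in())"; python3 st.py
```

```text
the job is handed in; nothing more can be done
None
the job is handed in; nothing more can be done
```

The crank handle is in the lever's socket and the lever is held in the fifth notch, with the gripper still on the upright handle. I handed in at about 15.4 s of the 61 s allowed; no verdict was reported.

- **Seating:** I pulled the black handle straight up out of the holder and lowered it until the collar landed on the lever block. Contact came at TCP height 0.125 m, as expected, and the collar looked flush in the pictures.
- **Clicks:** I felt five. The push fell to about 4–6 N and rose again sharply at readings of 0.20, 0.355, 0.516 and 0.678. At the fifth, near 0.838, I stopped as the rise began. The readings run about 0.035–0.04 rad above the true lever angle because of play in the socket, so the lever is at about 0.80.
- **Last checks:** The hold was steady for over a second, with a push of about 5–6 N and the arm tilted only 0.4°. The lever block had turned about 45° in the wrist picture, or 0.79 rad, which agrees with 0.80.
- **Disagreements:**
  - The gripper reported a width of 20 mm on the 22 mm grip.
  - Peak pushes just past a notch read 11–12 N instead of the stated 7–9 N. I put this down to friction from pressing the collar down.
- **Other objects:** I touched none of the other tools, glassware or orange look-alikes, but did not re-measure their positions at the end.

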